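# Unscrew the spring-loaded filter cap and lay it in the tray

### The job

Unscrew the blue cap from the filter housing (anticlockwise seen from above, up to one turn, in several grips), letting it rise as its thread wants and never forcing it. A spring pushes the cap off at the end, so have hold of it when it comes free, and stand it flat in the grey tray, square boss up. Leave the grease pot and the tape roll where they are.

Things in the scene. Friction and masses are not known exactly. Their poses are not given: they have to be found in the camera images.
- cap_boss (a point): grip point of the blue screw cap: on its axis in the square boss (34 mm square, 36 mm high), 24 mm above the cap's disc, 12 mm below the boss's top, 69.5 mm above the cap's lower rim. z up; x, y square to the boss's flats. The cap is 73 mm across, 82 mm high, about 0.13 kg; its 40 mm skirt hides two thread pins.
- cap_rim (a point): point on the cap's axis in the plane of its lower rim, the face it stands on; about 91 mm above the housing's underside at the start.
- housing: filter housing, bolted down: grey 100 mm foot, clear 68 mm bowl, grey 80 mm collar with its top at 90 mm and two brass ports along y, white threaded neck (54 mm, 61 mm over the ridges) up to 127 mm. Origin: centre of its underside, z up. A spring-loaded cartridge in it pushes the cap up, 6 N at the start, about 3 N at the end; it throws an unheld cap off as the thread lets go.
- housing_neck (a point): centre of the neck's top, 127 mm above the housing's underside. The thread groove (anticlockwise from above frees the cap) is first level, then rises, by up to 10 mm a quarter turn; where the rise begins and the thread ends differs and does not show: feel for it. About 1 mm of axial and sideways play; let go on the thread, the cap stays put. The thread bears no more than about 12 N.
- tray: open grey plastic tray, 130 x 130 x 16 mm, walls and floor about 4 mm thick, fixed. Origin: centre of its underside.
- grease_pot: grease pot with blue lid, 61 mm across, 61 mm high, origin at the centre of its underside; a bystander.
- tape_roll: small white tape roll with blue core, 52 mm across, 16 mm high, origin at the centre of its underside; a bystander.
There are look-alikes about, which are no part of the job. Leave any brown look-alike of the part that bears cap_boss alone.

How it is judged:
On the way:
1. the cap is clear of the thread and held by the gripper (z of cap_rim in the frame of housing above 0.129 m and contact force between the fingers and cap above 0.5 N), for 0.1 s.
At the end, for the whole second after the job is handed in: The cap stands flat on the tray's inner floor (rim within 5 mm of it, axis within 0.08 rad of vertical, boss up, whole cap inside the walls), at rest and released (x of cap_rim in the frame of tray between -0.032 and 0.032 m and y of cap_rim in the frame of tray between -0.032 and 0.032 m and z of cap_rim in the frame of tray below 0.009 m and angle between cap_rim's own z axis and vertical below 0.08 rad and linear speed of cap below 0.02 m/s); the robot touches nothing.
It fails at once if the thread is forced: cap and housing (its neck and thread, not the spring-loaded cartridge) press on each other with more than 15 N (contact force between cap and housing above 15 N).
It fails at once if the freed cap is not held: it has come off the thread and the fingers do not touch it (z of cap_rim in the frame of housing above 0.1205 m and contact force between the fingers and cap below 0.05 N).
It fails at once if the freed cap is dropped: untouched by the fingers more than 12 mm above the tray's floor (horizontal distance between cap_rim and housing above 0.03 m and height (world z) of cap_rim above 0.016 m and contact force between the fingers and cap below 0.05 N).
It fails at once if the grease pot or the tape roll is shifted by more than 20 mm (distance of any of grease_pot, tape_roll from where it was at the start of the episode above 0.02 m).
It also fails if it takes over 72 s, if anything falls off the work surface, if the arm or the gripper's body presses on something with over 40 N, if the wrist force passes 120 N, or if a joint passes its speed limit or range.

### The arm

A 6-joint arm with a two-finger parallel gripper is mounted at the origin on a cart in front of the work surface, level with it; the furniture and walls round the work are solid. World frame = base frame: x ahead of the robot, y to its left, z up, the work surface at z = 0. Lengths are in m, angles in rad, forces in N, time in s.
With the tool pointing down it reaches from about 0.35 to 0.725 m from the base axis. Payload 6 kg.
Tool frame: the origin (TCP) lies midway between the tips of the shut fingers; the grasp point (between the pads) lies 19 mm behind it; z points along the fingers, y is the line along which they close (so a half turn about z gives the same grasp; the last joint's range is limited). The gripper opens to 85 mm and grips with 20 to 120 N. Pads are 22 mm wide; open, the fingers measure 114 mm over their backs; the gripper's body (76 mm by 85 mm) begins 54 mm behind the grasp point. The pads swing forward as they close: fully open they stand 13 mm farther back than shut.
Start: joints at [-0.767, 0.04, 0.085, 0, -1.615, -0.334], TCP at [0.272, -0.535, 0.231] pointing down, gripper open.
Joint ranges: [-2.56, 2.56], [-1.29, 2.01], [-1.08, 1.49], [-3.29, 1.98], [-2.81, -0.18], [-2.99, 2.99]. Speed limits (rad/s): [2.57, 2.57, 3.01, 3.14, 3.14, 3.14].

### API

Orientations are given as a unit quaternion [w, x, y, z].
In Python, from station import arm gives the robot as it stands.
- The arm moves only by the tool jog_arm, never from a script. Its argument "deltas" is text: rows parted by semicolons, each of 7 numbers parted by spaces: the shift along the tool's x, y, z in mm, then the turn, a rotation vector about the tool's x, y, z in rad, then the gripper's target within -1 to 1 (shut at 1, half-way at 0, fully open at -1). In form: x y z rx ry rz gripper; .... A call has 1 to 12 rows; each row is the pose to reach, as a shift and turn from the pose commanded when the call began, along the tool's axes at that moment; what a row does not reach only later rows make up. A row lasts 1/10 s, in which the tool goes at most 50 mm and 8.59 degrees, less where a joint would pass 70% of its speed; a pose out of reach is approached as far as the arm can. A call with a gripper value outside its range is refused whole. The fingers move at their own pace and stop on an object; "squeeze" is the grip in N (left out, the last holds). Time passes only in rows, so rows that repeat a pose let the fingers close. It gives the time, the measured TCP pose, the force, the opening and the grip force at its end, in the units of the state.
- arm.sense(): the state, without advancing time (a new reading comes with each control period).
- arm.snapshot(name): name is "scene" or "side" or "wrist"; returns (picture, depth): 480x640x3 uint8, red, green, blue; 480x640 float32, m along the optical axis (not along the pixel's ray), 0 where there is no reading.
- arm.camera_info(name): a dict with "intrinsics" (3x3 intrinsics, pixels), "D" ([k1, k2, p1, p2, k3] as OpenCV has them; the pictures are not rectified), "R" (3x3) and "t" (3): a world point X has camera coordinates R X + t. Camera axes: x right, y down, z forward; pixel columns grow to the right and rows downward; lengths in m; the calibration is good to about 2 mm. A picture is of the moment at which its call begins: read the wrist's pose just before it. camera_info takes no time and is no camera call; for the wrist camera it gives the pose at the moment of the call.
- arm.close_job(): hands the job in; it is judged then, once.
The state is a dict: "time_s": time; "qpos": joint angles; "qvel": joint speeds; "joint_torque": joint torques, N m; "eef_pos": TCP position; "eef_rot": TCP orientation; "wrist_force": force on the tool from outside, world axes, zero at the start; "ft_torque": the same for the moment, N m; "width": finger opening in m; "grasp_force": force on a finger pad.
Only numpy, scipy, OpenCV 4.12 (cv2) and the standard library are available. Lean on these libraries where they do the work, as an engineer would, in place of code of your own. Each camera call takes 0.05 s, during which the arm holds its last target. There are 200 camera calls.

## Working session

There is one attempt and no reset: what is moved stays moved. The work goes in short steps, Python scripts to look and compute and a tool call to move; the robot and the scene stay as the last step left them, time stands still between calls to the robot, and variables do not carry over. Pictures are saved under pics/ and viewed, at most 10 in all, crops included, and the job is handed in when it is done.

Besides the shell and the picture viewer there is one more tool, called after "Call:" as name(argument=value, ...) on one line, values as JSON. jog_arm: Moves the arm, as the interface text tells. Its arguments: {"type":"object","properties":{"deltas":{"type":"string"},"squeeze":{"type":"number"}},"required":["deltas"]}

```bash
mkdir -p pics
cat > h.py <<'E'
import numpy as np, cv2
from station import arm
def info(n):
    c=arm.camera_info(n); return [np.array(c[k],float) for k in("intrinsics","D","R","t")]
def snap(n,f=None):
    c=info(n); im,d=arm.snapshot(n)
    if f: cv2.imwrite("pics/"+f,im[:,:,::-1])
    return im,d,c
def ray(c,uv,z):
    K,D,R,t=c; uv=np.array(uv,float).reshape(-1,1,2)
    p=cv2.undistortPoints(uv,K,D)[:,0]; d=np.c_[p,np.ones(len(p))]@R; o=-R.T@t
    s=(z-o[2])/d[:,2]; return o+s[:,None]*d
def cloud(c,d,m):
    K,D,R,t=c; v,u=np.nonzero(m&(d>0)); p=cv2.undistortPoints(np.c_[u,v].astype(float).reshape(-1,1,2),K,D)[:,0]
    X=np.c_[p,np.ones(len(p))]*d[v,u][:,None]; return (X-t)@R,u,v
E
python3 - <<'E'
from h import *
np.set_printoptions(precision=3,suppress=True)
print(arm.sense())
ims=[]
for n in("scene","side"):
    im,d,c=snap(n,n+"0.png"); np.savez("pics/%s0.npz"%n,im=im,d=d,K=c[0],D=c[1],R=c[2],t=c[3]); print(n,-c[2].T@c[3])
    hsv=cv2.cvtColor(im,cv2.COLOR_RGB2HSV); m=cv2.inRange(hsv,(95,90,40),(130,255,255))
    N,l,s,ce=cv2.connectedComponentsWithStats(m)
    for i in range(1,N):
        if s[i,4]>60:
            X,u,v=cloud(c,d,l==i); print(s[i],ce[i],np.percentile(X,5,0) if len(X) else 0,np.percentile(X,95,0)if len(X) else 0)
E
```

```text
{'time_s': 0.0, 'qpos': array([-0.767,  0.041,  0.084, -0.   , -1.615, -0.334]), 'qvel': array([ 0.   , -0.   , -0.001, -0.001,  0.002,  0.   ]), 'joint_torque': array([  0.003, -36.82 ,  34.741,   6.932,  -0.005,  -0.   ]), 'eef_pos': array([ 0.272, -0.535,  0.23 ]), 'eef_rot': array([-0.   , -0.233,  0.973,  0.001]), 'wrist_force': array([0.205, 0.121, 0.3  ]), 'ft_torque': array([0.054, 0.009, 0.032]), 'grasp_force': 0.0, 'width': 0.08527773164777273}
scene [-0.295 -0.466  1.277]
[    0     0   612   236 36639] [346.605 116.032] [ 0.459 -0.403  0.144] [1.07  0.935 0.579]
[297  31  13  15 119] [301.395  36.966] [1.049 0.335 0.384] [1.061 0.37  0.423]
[356  42  12  24 111] [361.523  53.505] [0.858 0.069 0.51 ] [0.874 0.085 0.556]
[339  49  14  12  87] [344.276  53.379] [0.822 0.096 0.531] [0.849 0.115 0.551]
[246 133  29  23 110] [258.309 144.936] [0.937 0.469 0.007] [1.063 0.487 0.021]
[  0 182  76  62 276] [ 45.551 215.37 ] [0.346 0.649 0.02 ] [0.448 1.022 0.112]
[171 218  30  38 871] [185.458 238.003] [0.437 0.31  0.097] [0.494 0.366 0.176]
[385 220  11  10  83] [390.205 224.711]
[... 479 characters left out ...]
side [0.229 0.938 0.694]
[    0     0   349   295 15338] [179.16  159.701] [ 0.744 -0.437  0.36 ] [1.101 0.669 0.537]
[543   3  32  24 395] [556.995  12.967] [ 0.129 -1.376  0.563] [ 0.218 -1.313  0.642]
[259 267  25  19 380] [271.171 276.084] [0.671 0.128 0.047] [0.719 0.176 0.063]
[408 303  29  41 868] [421.763 322.851] [ 0.34  -0.249 -0.341] [ 0.411 -0.233 -0.211]
[ 305  304   40   54 1673] [324.335 332.689] [0.438 0.337 0.098] [0.496 0.382 0.174]
[ 56 321  41  28 287] [ 75.721 334.359] [0.937 0.474 0.009] [1.057 0.491 0.017]
[  0 331  12  37 249] [  3.811 352.072] [1.064 0.591 0.005] [1.069 0.613 0.065]
[396 360  31  91 797] [411.167 418.359] [ 0.326 -0.318 -0.891] [ 0.373 -0.229 -0.501]
```

View pics/scene0.png

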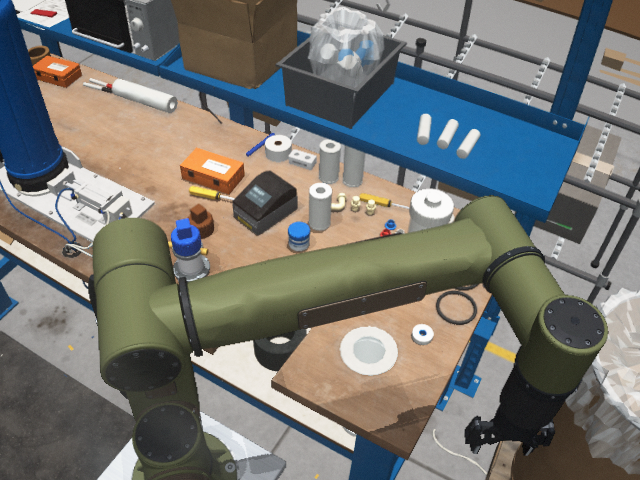

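View pics/side0.png

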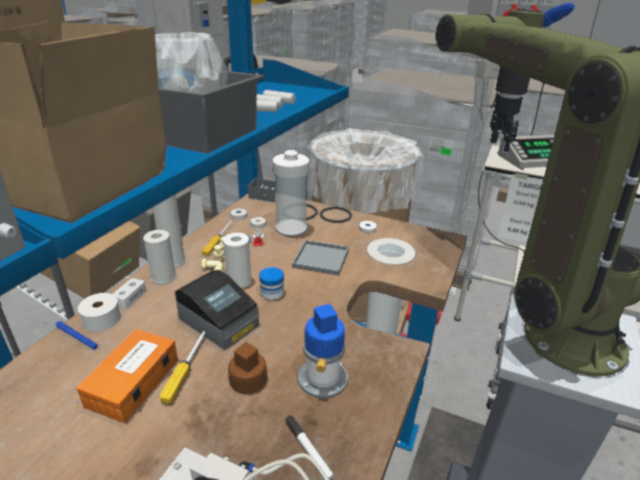

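The side view shows two candidates with a square boss. The blue cap is at (324,333) on a clear bowl with brass ports. The brown look-alike at (247,368) stands on the bench and is to be left alone. The blue one fits by colour and by sitting on the housing. The grease pot is at (271,283), the tape roll at (368,225) and the tray at (321,257). I'll measure these and confirm the cap in a crop.

Run:
```python
from h import *
np.set_printoptions(precision=4,suppress=True)
for n in("side","scene"):
    f=np.load("pics/%s0.npz"%n); im,d=f["im"],f["d"]; c=[f[k] for k in"KDRt"]
    hsv=cv2.cvtColor(im,cv2.COLOR_RGB2HSV); m=cv2.inRange(hsv,(105,90,40),(130,255,255))
    N,l,s,ce=cv2.connectedComponentsWithStats(m)
    X,u,v=cloud(c,d,np.ones(d.shape,bool)); L=l[v,u]
    i=[i for i in range(1,N) if 600<s[i,4]<2500 and X[L==i].size and abs(np.median(X[L==i],0)-[.465,.35,.14]).max()<.05]
    P=X[L==i[0]]
    T=P[P[:,2]>.166]; print(n,"bosstop",len(T),T.mean(0),cv2.minAreaRect(T[:,:2].astype(np.float32)*1000))
    S=P[(P[:,2]<.128)&(P[:,2]>.1)]; # skirt circle r=.0365
    from scipy.optimize import least_squares
    r=least_squares(lambda q:np.hypot(S[:,0]-q[0],S[:,1]-q[1])-.0365,[.467,.35],loss="soft_l1",f_scale=.002); print("skirt",len(S),r.x,np.sqrt(r.cost*2/len(S)))
    if n=="side":
        cv2.imwrite("pics/cap.png",cv2.resize(im[285:405,220:380,::-1],None,fx=5,fy=5,interpolation=cv2.INTER_CUBIC)[:600])
        g=cv2.GaussianBlur(im,(3,3),0); hs=cv2.cvtColor(g,cv2.COLOR_RGB2HSV)
        print(hs[257,321],hs[240,330])
        m=((hs[...,1]<60)).astype(np.uint8); m[:235]=0;m[280:]=0;m[:,:286]=0;m[:,358:]=0
        N,l,s,ce=cv2.connectedComponentsWithStats(m); k=l[257,321]; print(s[k])
        cn=max(cv2.findContours((l==k).astype(np.uint8),0,2)[0],key=cv2.contourArea)
        W=ray(c,cn.reshape(-1,2),.016); print("tray rays",cv2.minAreaRect((W[:,:2]*1000).astype(np.float32)), cv2.approxPolyDP(cn,4,True).reshape(-1,2).tolist())
        Y=X[l[v,u]==k]; print(np.percentile(Y,[2,50,98],axis=0))
```

```text
side bosstop 281 [0.4709 0.3503 0.1722] ((471.6945495605469, 347.466552734375), (34.101341247558594, 33.95781707763672), 46.82633972167969)
skirt 456 [0.4726 0.3458] 0.0009646540950411036
[ 97  14 166] [ 15  85 181]
[ 292  240   57   35 1457]
tray rays ((652.2755737304688, -42.189048767089844), (136.20236206054688, 153.63818359375), 9.966174125671387) [[304, 240], [292, 266], [338, 274], [348, 247]]
[[ 0.5866 -0.1202  0.0014]
 [ 0.6563 -0.051   0.0058]
 [ 0.7231  0.0208  0.0179]]
scene bosstop 158 [0.4703 0.3409 0.1744] ((471.16259765625, 341.7518615722656), (42.310333251953125, 33.821590423583984), 47.0590934753418)
skirt 219 [0.4727 0.3455] 0.0017363878279693786
```

View pics/cap.png

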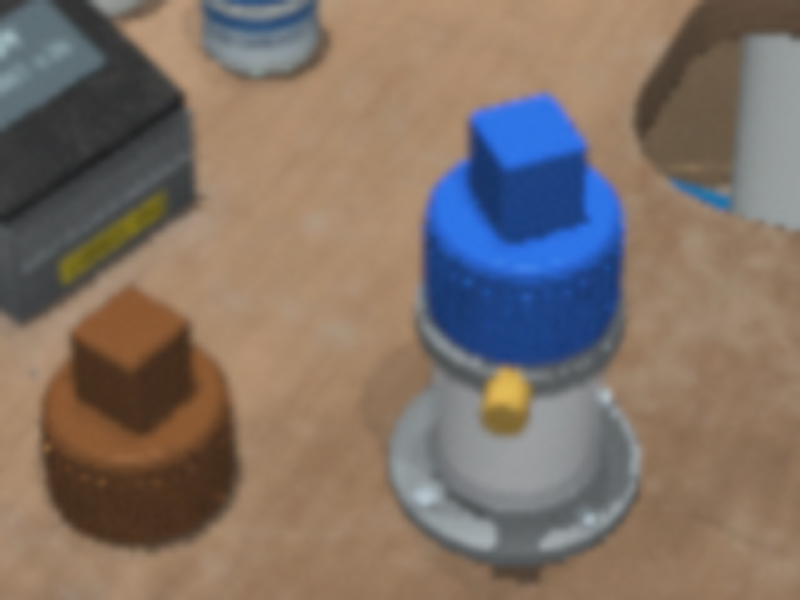

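The crop confirms the blue cap on the clear bowl with its brass port at crop pixel (505,405). The brown look-alike is at crop (140,420). Next I'll plan the path over the tray for a close look, then on to the cap.

```bash
cat >> h.py <<'E'
from scipy.spatial.transform import Rotation as Ro
def pose():
    s=arm.sense(); q=s["eef_rot"]; return s["eef_pos"],Ro.from_quat([q[1],q[2],q[3],q[0]]),s
def yaw(R): x=R.as_matrix()[:,0]; return np.arctan2(x[1],x[0])
def plan(p,yx):
    "tool-frame delta to TCP p, tool straight down, tool x at world yaw yx"
    P,R,s=pose(); G=Ro.from_matrix(np.c_[[np.cos(yx),np.sin(yx),0],[np.sin(yx),-np.cos(yx),0],[0,0,-1]])
    return np.round(R.inv().apply(np.array(p)-P)*1000,1),np.round((R.inv()*G).as_rotvec(),3)
E
python3 - <<'E'
from h import *
np.set_printoptions(precision=3,suppress=True)
P,R,s=pose(); c=info("wrist"); o=-c[2].T@c[3]
print(P,yaw(R),"cam in tool",R.inv().apply(o-P),"axis",R.inv().apply(c[2][2]),c[0])
print(plan([.40,-.3,.30],-2.32),plan([.55,-.045,.33],-2.32),plan([.472,.346,.33],-2.32))
E
```

```text
[ 0.272 -0.535  0.23 ] -2.671795831485219 cam in tool [ 0.073  0.    -0.143] axis [-0.289  0.     0.957] [[357.426   0.    323.107]
 [  0.    357.426 240.179]
 [  0.      0.      1.   ]]
(array([-220.8,  151.2,  -69.4]), array([ 0.002,  0.   , -0.352])) (array([-470. ,  310.7,  -99.2]), array([ 0.002,  0.   , -0.352])) (array([-577.4,  694.7,  -98.6]), array([ 0.002,  0.   , -0.352]))
```

Call:
jog_arm(deltas="-221 151 -69 0 0 -0.35 -1;-221 151 -69 0 0 -0.35 -1;-221 151 -69 0 0 -0.35 -1;-221 151 -69 0 0 -0.35 -1;-221 151 -69 0 0 -0.35 -1;-221 151 -69 0 0 -0.35 -1;-470 311 -99 0 0 -0.35 -1;-470 311 -99 0 0 -0.35 -1;-470 311 -99 0 0 -0.35 -1;-470 311 -99 0 0 -0.35 -1;-470 311 -99 0 0 -0.35 -1;-470 311 -99 0 0 -0.35 -1")

```text
time_s: 1.3
eef_pos: [0.5505, -0.0427, 0.3303]
eef_rot: [-0.0, -0.399, 0.917, 0.0]
wrist_force: [1.1, -0.3, 0.0]
width: 0.0853
grasp_force: 0.0
```

Run:
```python
from h import *
np.set_printoptions(precision=3,suppress=True)
P,R,s=pose(); print(s["time_s"],P,yaw(R),s["qpos"])
im,d,c=snap("wrist","w1.png"); np.savez("pics/w1.npz",im=im,d=d,K=c[0],D=c[1],R=c[2],t=c[3])
print(plan([.472,.346,.30],-2.32))
```

```text
1.3 [ 0.551 -0.043  0.33 ] -2.321147534676383 [ 0.286 -0.053  0.174 -0.    -1.798 -1.037]
(array([-226.8,  320.1,   29.4]), array([ 0.002, -0.   ,  0.002]))
```

View pics/w1.png

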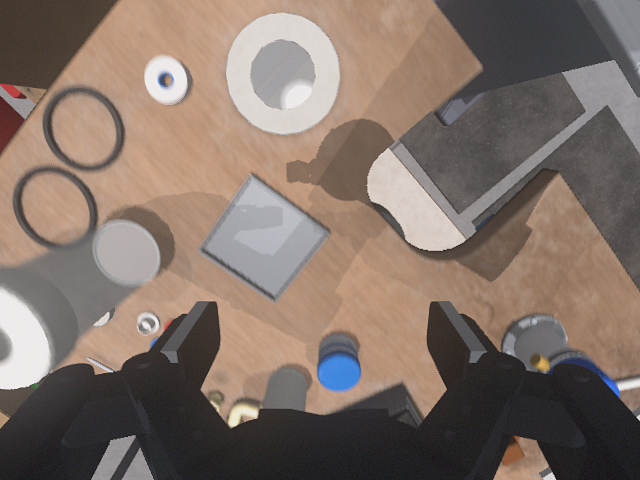

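The tray's corners are at about (252,174), (328,233), (277,300) and (202,248). The tape roll is at (166,79), the grease pot at (339,365), and the tall canister at lower left (20,330) must be kept clear of.

Call:
jog_arm(deltas="-227 320 29 0 0 0 -1;-227 320 29 0 0 0 -1;-227 320 29 0 0 0 -1;-227 320 29 0 0 0 -1;-227 320 29 0 0 0 -1;-227 320 29 0 0 0 -1;-227 320 29 0 0 0 -1;-227 320 29 0 0 0 -1;-227 320 29 0 0 0 -1")

```text
time_s: 2.25
eef_pos: [0.4689, 0.3435, 0.2982]
eef_rot: [-0.002, -0.401, 0.916, -0.0]
wrist_force: [0.5, -0.5, -1.1]
width: 0.0856
grasp_force: 0.0
```

Run:
```python
from h import *
np.set_printoptions(precision=4,suppress=True)
f=np.load("pics/w1.npz"); c=[f[k] for k in"KDRt"]
W=ray(c,[(252,174),(328,233),(277,300),(202,248)],.016); print(W[:,:2],W[:,:2].mean(0),np.linalg.norm(W-np.roll(W,1,0),axis=1))
P,R,s=pose(); print(s["time_s"],P,yaw(R),s["qpos"],s["wrist_force"])
im,d,c=snap("wrist","w2.png")
hsv=cv2.cvtColor(im,cv2.COLOR_RGB2HSV); m=cv2.inRange(hsv,(100,90,40),(130,255,255))>0
X,u,v=cloud(c,d,m); T=X[(X[:,2]>.165)&(X[:,2]<.18)&(abs(X[:,0]-.472)<.05)&(abs(X[:,1]-.346)<.05)]
print(len(T),T.mean(0),cv2.minAreaRect((T[:,:2]*1000).astype(np.float32)))
sel=(X[:,2]>.165)&(X[:,2]<.18)&(abs(X[:,0]-.472)<.05)&(abs(X[:,1]-.346)<.05)
W=ray(c,np.c_[u,v][sel],.173); print("rays",cv2.minAreaRect((W[:,:2]*1000).astype(np.float32)))
S=X[(X[:,2]>.125)&(X[:,2]<.142)&(abs(X[:,0]-.472)<.06)&(abs(X[:,1]-.346)<.06)]
print("disc",len(S),cv2.minEnclosingCircle((S[:,:2]*1000).astype(np.float32)))
```

```text
[[ 0.6006 -0.1206]
 [ 0.5828  0.0023]
 [ 0.7021  0.0253]
 [ 0.7218 -0.0985]] [ 0.6518 -0.0479] [0.1232 0.1242 0.1214 0.1253]
2.25 [0.4689 0.3435 0.2982] -2.3169120889465087 [ 0.9759  0.0123  0.1791 -0.0018 -1.7418 -1.7223] [ 0.534  -0.501  -1.0901]
1827 [0.4706 0.3449 0.1734] ((471.8768310546875, 346.0732421875), (34.640933990478516, 33.33644104003906), 47.719482421875)
rays ((471.1041259765625, 345.1116027832031), (34.88309097290039, 33.062286376953125), 48.15974807739258)
disc 3042 ((471.23248291015625, 345.2588195800781), 36.886375427246094)
```

View pics/w2.png

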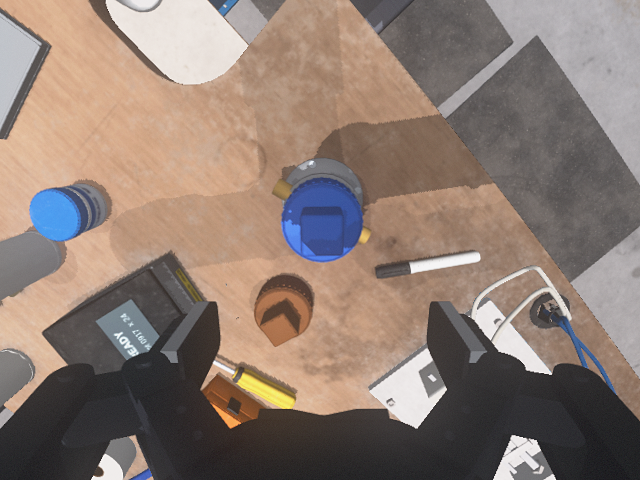

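The cap sits at about (322,225) in the wrist view with its boss at (322,230) square to the fingers. The brown look-alike at (283,310) is clear of the finger path.

Run:
```python
from h import *
P,R,s=pose(); print(s["time_s"],P,yaw(R),s["wrist_force"]); print(plan([.4713,.3453,.143],-2.304))
```

```text
2.3 [0.46974523 0.3414822  0.29924325] -2.3182795071728046 [ 0.26293376 -0.02946461  0.53681149]
(array([ -4.4,   1.4, 156.2]), array([ 0.   , -0.003, -0.014]))
```

Call:
jog_arm(deltas="-3 1 40 0 0 -0.014 -1;-3 1 80 0 0 -0.014 -1;-3 1 110 0 0 -0.014 -1;-3 1 110 0 0 -0.014 -1;-3 1 110 0 0 -0.014 -1;-3 1 110 0 0 -0.014 -1;-3 1 110 0 0 -0.014 -1", squeeze=25)

```text
time_s: 3.0
eef_pos: [0.473, 0.3427, 0.1938]
eef_rot: [0.002, -0.405, 0.914, 0.001]
wrist_force: [-0.4, -0.2, 0.1]
width: 0.0853
grasp_force: 0.0
```

Run:
```python
from h import *
P,R,s=pose(); print(s["time_s"],P,yaw(R),s["wrist_force"],s["ft_torque"]); print(plan([.4713,.3453,.143],-2.304))
```

```text
3.0 [0.47295893 0.34267311 0.19382891] -2.3080261298249534 [-0.44503354 -0.21399673  0.14845353] [-0.00401649 -0.00823445 -0.00935565]
(array([-0.6,  3. , 50.8]), array([ 0.   ,  0.004, -0.004]))
```

```bash
cat >> h.py <<'E'
def boss():
    P,R,s=pose(); im,d,c=snap("wrist","b%d.png"%int(s["time_s"]*100))
    hsv=cv2.cvtColor(im,cv2.COLOR_RGB2HSV); m=cv2.inRange(hsv,(100,90,40),(130,255,255))>0
    X,u,v=cloud(c,d,m); zt=np.percentile(X[np.hypot(X[:,0]-.4713,X[:,1]-.3453)<.03][:,2],90)
    k=(abs(X[:,2]-zt)<.005)&(np.hypot(X[:,0]-.4713,X[:,1]-.3453)<.03)
    W=ray(c,np.c_[u,v][k],zt); r=cv2.minAreaRect((W[:,:2]*1000).astype(np.float32))
    k2=np.hypot(X[:,0]-.4713,X[:,1]-.3453)<.06
    ctr=np.r_[np.array(r[0])/1000,zt]
    print("t",s["time_s"],"P",P,"yaw",yaw(R),"F",s["wrist_force"],"\nboss top",ctr,r,"in tool mm",R.inv().apply(ctr-P)*1000,"cols",u[k].min(),u[k].max())
E
python3 -c "from h import *; np.set_printoptions(precision=4,suppress=True); boss()"
```

```text
t 3.0 P [0.473  0.3427 0.1938] yaw -2.3080261298249534 F [-0.445  -0.214   0.1485] 
boss top [0.4703 0.3445 0.1742] ((470.2569885253906, 344.50830078125), (33.418296813964844, 33.3828010559082), 47.75630569458008) in tool mm [ 0.5301  3.2335 19.5999] cols 295 363
```

Call:
jog_arm(deltas="0 3 15 0 0 0.0 -1;0 3 32 0 0 0.0 -1;0 3 50 0 0 0.0 -1;0 3 50 0 0 0 -1;0 3 50 0 0 0 -1;0 3 50 0 0 0 -1")

```text
time_s: 3.65
eef_pos: [0.4704, 0.3447, 0.1425]
eef_rot: [0.001, -0.405, 0.914, 0.0]
wrist_force: [-0.2, -0.4, -0.2]
width: 0.0856
grasp_force: 0.0
```

```bash
python3 -c "from h import *; np.set_printoptions(precision=4,suppress=True); boss()"
```

```text
t 3.65 P [0.4704 0.3447 0.1425] yaw -2.3076958036176447 F [-0.1952 -0.3924 -0.1861] 
boss top [0.4699 0.3438 0.1741] ((469.8963928222656, 343.8490905761719), (34.767887115478516, 32.79082489013672), 47.96186447143555) in tool mm [  0.8489  -0.2082 -31.6746] cols 275 368
```

Call:
jog_arm(deltas="0 0 0 0 0 0 0;0 0 0 0 0 0 0;0 0 0 0 0 0 0;0 0 0 0 0 0 0.1;0 0 0 0 0 0 0.2;0 0 0 0 0 0 0.3;0 0 0 0 0 0 0.4;0 0 0 0 0 0 0.6;0 0 0 0 0 0 0.6", squeeze=25)

```text
time_s: 4.6
eef_pos: [0.4703, 0.344, 0.1415]
eef_rot: [0.0, -0.405, 0.914, -0.0]
wrist_force: [3.0, -3.5, 1.0]
width: 0.0335
grasp_force: 26.8
```

```bash
python3 -c "
from h import *; P,R,s=pose(); print(s['time_s'],P,yaw(R),s['wrist_force'],s['ft_torque'],s['width'],s['grasp_force'],s['qpos'])"
```

```text
4.6 [0.47026288 0.34404047 0.14150741] -2.308015781964108 [ 3.03463849 -3.50486879  1.01994337] [-0.85310386 -0.86695108 -0.01602507] 0.03353016265284324 26.75854057073593 [ 9.75923147e-01  2.44151923e-03 -1.16798212e-01  5.20978293e-04
 -1.45154257e+00 -1.71320460e+00]
```

Call:
jog_arm(deltas="0 -0.6 0 0 0 0 1;0 -0.6 0 0 0 0 1;0 -0.6 0 0 0 0 1")

```text
time_s: 4.9
eef_pos: [0.4703, 0.344, 0.1414]
eef_rot: [-0.0, -0.405, 0.914, 0.0]
wrist_force: [0.0, -1.9, 2.4]
width: 0.0337
grasp_force: 26.9
```

Call:
jog_arm(deltas="0 -0.2 0 0 0 -0.07 1;0 -0.2 0 0 0 -0.14 1;0 -0.2 0 0 0 -0.14 1")

```text
time_s: 5.2
eef_pos: [0.4704, 0.3442, 0.1414]
eef_rot: [0.0, -0.468, 0.884, 0.0]
wrist_force: [-1.4, -0.5, 1.7]
width: 0.0341
grasp_force: 26.9
```

```bash
cat >> h.py <<'E'
def st():
    np.set_printoptions(precision=3,suppress=True)
    P,R,s=pose(); print(s['time_s'],"P",P*1000,"yaw %.3f turned %.3f"%(yaw(R),(yaw(R)+2.308)%(2*np.pi)),"Ftool",R.inv().apply(s['wrist_force']),"T",R.inv().apply(s['ft_torque']),"w",s['width'],"g",s['grasp_force'],"q6 %.2f"%s['qpos'][5])
E
python3 -c "from h import *; st()"
```

```text
5.2 P [470.362 344.233 141.425] yaw -2.167 turned 0.141 Ftool [ 1.175  0.895 -1.703] T [-0.066  0.085 -0.09 ] w 0.034055674396250686 g 26.88086897134781 q6 -1.57
```

Call:
jog_arm(deltas="0 0 0 0 0 -0.07 1;0 0 0 0 0 -0.14 1;0 0 0 0 0 -0.2 1;0 0 0 0 0 -0.2 1")

```text
time_s: 5.6
eef_pos: [0.4704, 0.3441, 0.1414]
eef_rot: [0.0, -0.553, 0.833, 0.0]
wrist_force: [-0.3, 0.9, 2.4]
width: 0.0338
grasp_force: 26.9
```

```bash
python3 -c "from h import *; st()"
```

```text
5.6 P [470.436 344.141 141.419] yaw -1.969 turned 0.339 Ftool [-0.692  0.591 -2.398] T [-0.078  0.049 -0.068] w 0.03375534000845608 g 26.91152662038803 q6 -1.37
```

Call:
jog_arm(deltas="0 0 0 0 0 -0.07 1;0 0 0 0 0 -0.14 1;0 0 0 0 0 -0.2 1;0 0 0 0 0 -0.2 1")

```text
time_s: 6.0
eef_pos: [0.4706, 0.3441, 0.1417]
eef_rot: [0.0, -0.633, 0.774, 0.0]
wrist_force: [-1.1, 0.0, 3.7]
width: 0.0335
grasp_force: 27.1
```

```bash
python3 -c "from h import *; st()"
```

```text
6.0 P [470.566 344.127 141.737] yaw -1.770 turned 0.538 Ftool [ 0.182  1.09  -3.736] T [-0.255  0.113 -0.053] w 0.03352387398876326 g 27.09657311439514 q6 -1.17
```

Call:
jog_arm(deltas="0 0 -0.2 0 0 -0.07 1;0 0 -0.4 0 0 -0.14 1;0 0 -0.4 0 0 -0.15 1;0 0 -0.4 0 0 -0.15 1")

```text
time_s: 6.4
eef_pos: [0.4707, 0.3441, 0.1422]
eef_rot: [0.001, -0.689, 0.725, 0.0]
wrist_force: [-1.2, 0.5, 4.4]
width: 0.0338
grasp_force: 27.2
```

```bash
python3 -c "from h import *; st()"
```

```text
6.4 P [470.707 344.113 142.202] yaw -1.621 turned 0.687 Ftool [-0.457  1.182 -4.403] T [-0.219 -0.206  0.   ] w 0.03382432952605606 g 27.210276424884796 q6 -1.02
```

Call:
jog_arm(deltas="0 0.1 -0.4 0 0 -0.07 1;0 0.1 -0.7 0 0 -0.14 1;0 0.1 -1 0 0 -0.2 1;0 0.1 -1 0 0 -0.2 1")

```text
time_s: 6.8
eef_pos: [0.4708, 0.3438, 0.143]
eef_rot: [-0.0, 0.758, -0.652, 0.0]
wrist_force: [0.8, 0.4, 3.4]
width: 0.0338
grasp_force: 27.1
```

```bash
python3 -c "from h import *; st()"
```

```text
6.8 P [470.759 343.795 142.957] yaw -1.420 turned 0.888 Ftool [-0.271 -0.803 -3.37 ] T [ 0.256  0.054 -0.055] w 0.03381190203699938 g 27.12357133626938 q6 -0.82
```

Call:
jog_arm(deltas="0 -0.1 -0.4 0 0 -0.08 1;0 -0.1 -0.8 0 0 -0.16 1;0 -0.1 -1.2 0 0 -0.24 1;0 -0.1 -1.5 0 0 -0.3 1;0 -0.1 -1.5 0 0 -0.3 1")

```text
time_s: 7.3
eef_pos: [0.4711, 0.3438, 0.1446]
eef_rot: [-0.0, 0.847, -0.531, 0.0]
wrist_force: [3.1, -0.7, 2.8]
width: 0.0331
grasp_force: 27.1
```

```bash
python3 -c "from h import *; st()"
```

```text
7.3 P [471.136 343.762 144.563] yaw -1.120 turned 1.188 Ftool [ 1.996 -2.449 -2.747] T [ 0.808  0.478 -0.114] w 0.03311419719529021 g 27.119741141796112 q6 -0.52
```

Call:
jog_arm(deltas="0.3 -0.4 -0.4 0 0 -0.08 1;0.3 -0.4 -0.8 0 0 -0.16 1;0.3 -0.4 -1.2 0 0 -0.24 1;0.3 -0.4 -1.6 0 0 -0.32 1;0.3 -0.4 -1.6 0 0 -0.32 1")

```text
time_s: 7.8
eef_pos: [0.4716, 0.3438, 0.1462]
eef_rot: [-0.0, 0.921, -0.39, 0.0]
wrist_force: [3.2, 0.0, 4.3]
width: 0.0333
grasp_force: 27.1
```

```bash
python3 -c "from h import *; st()"
```

```text
7.8 P [471.587 343.793 146.152] yaw -0.801 turned 1.507 Ftool [ 2.164 -2.299 -4.253] T [ 0.894  0.72  -0.079] w 0.03332591112034645 g 27.12557941675186 q6 -0.20
```

Call:
jog_arm(deltas="0.6 -0.6 -0.4 0 0 -0.08 1;0.6 -0.6 -0.9 0 0 -0.16 1;0.6 -0.6 -1.3 0 0 -0.24 1;0.6 -0.6 -1.8 0 0 -0.32 1;0.6 -0.6 -1.8 0 0 -0.32 1")

```text
time_s: 8.3
eef_pos: [0.4721, 0.3439, 0.1479]
eef_rot: [-0.0, 0.971, -0.238, 0.0]
wrist_force: [1.8, 1.0, 4.6]
width: 0.034
grasp_force: 27.2
```

```bash
python3 -c "from h import *; st()"
```

```text
8.3 P [472.11  343.887 147.867] yaw -0.481 turned 1.827 Ftool [ 1.124 -1.755 -4.627] T [ 0.603  0.565 -0.113] w 0.033960003379958255 g 27.170906960964203 q6 0.12
```

Call:
jog_arm(deltas="0.3 -0.4 -0.4 0 0 -0.08 1;0.3 -0.4 -0.8 0 0 -0.16 1;0.3 -0.4 -1.2 0 0 -0.24 1;0.3 -0.4 -1.6 0 0 -0.32 1;0.3 -0.4 -2 0 0 -0.4 1;0.3 -0.4 -2 0 0 -0.4 1")

```text
time_s: 8.9
eef_pos: [0.4726, 0.3442, 0.15]
eef_rot: [-0.0, 0.999, -0.041, 0.0]
wrist_force: [1.9, 1.2, 5.3]
width: 0.0336
grasp_force: 27.3
```

```bash
python3 -c "from h import *; st()"
```

```text
8.9 P [472.559 344.159 150.045] yaw -0.081 turned 2.227 Ftool [ 1.823 -1.312 -5.311] T [ 0.427  0.536 -0.075] w 0.03364383847453165 g 27.317890226840973 q6 0.52
```

Call:
jog_arm(deltas="0.4 -0.3 -0.5 0 0 -0.08 1;0.4 -0.3 -1 0 0 -0.16 1;0.4 -0.3 -1.5 0 0 -0.24 1;0.4 -0.3 -1.9 0 0 -0.32 1;0.4 -0.3 -2.3 0 0 -0.4 1;0.4 -0.3 -2.3 0 0 -0.4 1")

```text
time_s: 9.5
eef_pos: [0.4729, 0.3446, 0.1523]
eef_rot: [-0.001, 0.987, 0.159, 0.0]
wrist_force: [1.1, 2.5, 4.7]
width: 0.0337
grasp_force: 27.3
```

```bash
python3 -c "from h import *; st()"
```

```text
9.5 P [472.855 344.61  152.255] yaw 0.318 turned 2.626 Ftool [ 1.771 -2.011 -4.678] T [ 0.445  0.609 -0.125] w 0.03365406810063784 g 27.325181365013123 q6 0.92
```

Call:
jog_arm(deltas="0.4 -0.4 -0.6 0 0 -0.08 1;0.4 -0.4 -1.1 0 0 -0.16 1;0.4 -0.4 -1.6 0 0 -0.24 1;0.4 -0.4 -2.1 0 0 -0.32 1;0.4 -0.4 -2.6 0 0 -0.4 1;0.4 -0.4 -3.1 0 0 -0.5 1;0.4 -0.4 -3.1 0 0 -0.5 1")

```text
time_s: 10.2
eef_pos: [0.4729, 0.3452, 0.1552]
eef_rot: [-0.001, 0.917, 0.398, 0.0]
wrist_force: [0.8, 2.9, 3.7]
width: 0.0335
grasp_force: 27.3
```

```bash
python3 -c "from h import *; st()"
```

```text
10.2 P [472.893 345.192 155.182] yaw 0.818 turned 3.126 Ftool [ 2.672 -1.354 -3.725] T [ 0.468  0.784 -0.073] w 0.033531138436444854 g 27.2939595580101 q6 1.42
```

Regrip now, at half a turn: the cap is on the thread and stays put.

Call:
jog_arm(deltas="0.4 -0.2 0 0 0 0 0.4;0.4 -0.2 0 0 0 0 0;0.4 -0.2 0 0 0 0 -0.5;0.4 -0.2 0 0 0 0 -1;-0.7 -0.8 0 0 0 0 -1;-0.7 -0.8 0 0 0 0.14 -1;-0.7 -0.8 0 0 0 0.28 -1;-0.7 -0.8 0 0 0 0.42 -1;-0.7 -0.8 0 0 0 0.56 -1;-0.7 -0.8 0 0 0 0.7 -1;-0.7 -0.8 0 0 0 0.84 -1;-0.7 -0.8 0 0 0 0.98 -1")

```text
time_s: 11.4
eef_pos: [0.4718, 0.3446, 0.1547]
eef_rot: [0.0, 0.997, -0.082, -0.0]
wrist_force: [-0.6, 0.2, 0.8]
width: 0.0856
grasp_force: 0.0
```

```bash
python3 -c "from h import *; st()"
```

```text
11.4 P [471.782 344.551 154.738] yaw -0.164 turned 2.144 Ftool [-0.672 -0.13  -0.811] T [0.049 0.011 0.016] w 0.08555973992918631 g 0.0 q6 0.43
```

Call:
jog_arm(deltas="0 0 0 0 0 0.14 -1;0 0 0 0 0 0.28 -1;0 0 0 0 0 0.42 -1;0 0 0 0 0 0.56 -1;0 0 0 0 0 0.7 -1;0 0 0 0 0 0.84 -1;0 0 0 0 0 0.98 -1;0 0 0 0 0 1.12 -1;0 0 0 0 0 1.26 -1;0 0 0 0 0 1.4 -1;0 0 0 0 0 1.54 -1;0 0 0 0 0 1.54 -1")

```text
time_s: 12.6
eef_pos: [0.4718, 0.3445, 0.1547]
eef_rot: [-0.0, -0.66, 0.751, 0.0]
wrist_force: [-0.5, -0.9, -0.3]
width: 0.0855
grasp_force: 0.0
```

```bash
python3 -c "from h import *; st()"
```

```text
12.6 P [471.801 344.543 154.744] yaw -1.700 turned 0.608 Ftool [0.973 0.345 0.299] T [-0.033  0.025  0.05 ] w 0.0854992028608535 g 0.0 q6 -1.10
```

Call:
jog_arm(deltas="0 0 0 0 0 0.14 -1;0 0 0 0 0 0.28 -1;0 0 0 0 0 0.42 -1;0 0 0 0 0 0.56 -1;0 0 0 0 0 0.622 -1;0 0 0 0 0 0.622 -1;0 0 0 0 0 0.622 -1")

```text
time_s: 13.3
eef_pos: [0.4719, 0.3446, 0.1549]
eef_rot: [-0.0, -0.401, 0.916, 0.0]
wrist_force: [0.3, -0.1, 0.7]
width: 0.0852
grasp_force: 0.0
```

```bash
python3 -c "from h import *; np.set_printoptions(precision=4,suppress=True); boss()"
```

```text
t 13.3 P [0.4719 0.3446 0.1549] yaw -2.316087367247517 F [ 0.3243 -0.1009  0.664 ] 
boss top [0.4698 0.3426 0.1894] ((469.8070983886719, 342.6076354980469), (34.204368591308594, 32.91242599487305), 47.26991271972656) in tool mm [  2.9334   0.2011 -34.5105] cols 275 371
```

Call:
jog_arm(deltas="0 0 0 0 0 0 0;0 0 0 0 0 0 0;0 0 0 0 0 0 0;0 0 0 0 0 0 0.1;0 0 0 0 0 0 0.2;0 0 0 0 0 0 0.3;0 0 0 0 0 0 0.4;0 0 0 0 0 0 0.6;0 0 0 0 0 0 1;0 0 0 0 0 0 1", squeeze=25)

```text
time_s: 14.35
eef_pos: [0.4721, 0.3446, 0.1551]
eef_rot: [0.0, -0.399, 0.917, -0.0]
wrist_force: [1.1, -0.8, 1.0]
width: 0.0334
grasp_force: 26.3
```

```bash
python3 -c "from h import *; st()"
```

```text
14.35 P [472.079 344.617 155.087] yaw -2.320 turned 6.271 Ftool [-0.21  -1.332 -0.994] T [ 0.475 -0.004  0.012] w 0.03343019696153728 g 26.28755271434784 q6 -1.72
```

Call:
jog_arm(deltas="0 -0.2 -0.4 0 0 -0.08 1;0 -0.2 -0.8 0 0 -0.16 1;0 -0.2 -1.2 0 0 -0.24 1;0 -0.2 -1.6 0 0 -0.32 1;0 -0.2 -2.1 0 0 -0.4 1;0 -0.2 -2.1 0 0 -0.4 1")

```text
time_s: 14.95
eef_pos: [0.4722, 0.3449, 0.1574]
eef_rot: [0.0, -0.574, 0.819, 0.0]
wrist_force: [-0.1, 0.0, 1.6]
width: 0.0338
grasp_force: 26.3
```

```bash
python3 -c "from h import *; st()"
```

```text
14.95 P [472.152 344.93  157.356] yaw -1.919 turned 0.389 Ftool [-0.003  0.074 -1.571] T [ 0.06  -0.234 -0.052] w 0.03382450829076646 g 26.318391859531403 q6 -1.32
```

Forces are very low, so I keep following at the same slope.

Call:
jog_arm(deltas="0 0 -0.4 0 0 -0.08 1;0 0 -0.8 0 0 -0.16 1;0 0 -1.2 0 0 -0.24 1;0 0 -1.6 0 0 -0.32 1;0 0 -2.1 0 0 -0.4 1;0 0 -2.6 0 0 -0.5 1;0 0 -2.6 0 0 -0.5 1")

```text
time_s: 15.65
eef_pos: [0.4721, 0.3449, 0.16]
eef_rot: [-0.0, 0.758, -0.652, -0.0]
wrist_force: [0.1, 0.1, 2.1]
width: 0.0337
grasp_force: 26.4
```

```bash
python3 -c "from h import *; st()"
```

```text
15.65 P [472.099 344.894 160.029] yaw -1.421 turned 0.887 Ftool [-0.099 -0.109 -2.129] T [ 0.043 -0.212 -0.033] w 0.03368762431440905 g 26.382774710655212 q6 -0.82
```

Call:
jog_arm(deltas="0 0 -0.4 0 0 -0.08 1;0 0 -0.8 0 0 -0.16 1;0 0 -1.3 0 0 -0.24 1;0 0 -1.7 0 0 -0.32 1;0 0 -2.2 0 0 -0.4 1;0 0 -2.7 0 0 -0.5 1;0 0 -2.7 0 0 -0.5 1")

```text
time_s: 16.35
eef_pos: [0.472, 0.3448, 0.1626]
eef_rot: [-0.0, 0.896, -0.445, -0.0]
wrist_force: [-0.5, 0.1, 1.1]
width: 0.0337
grasp_force: 26.4
```

```bash
python3 -c "from h import *; st()"
```

```text
16.35 P [472.012 344.823 162.617] yaw -0.922 turned 1.386 Ftool [-0.416  0.342 -1.085] T [ 0.069 -0.301 -0.058] w 0.033662380430160656 g 26.37915015220642 q6 -0.32
```

Call:
jog_arm(deltas="0 0 -0.3 0 0 -0.08 1;0 0 -0.7 0 0 -0.16 1;0 0 -1.1 0 0 -0.24 1;0 0 -1.5 0 0 -0.32 1;0 0 -2 0 0 -0.4 1;0 0 -2.5 0 0 -0.5 1;0 0 -2.5 0 0 -0.5 1")

```text
time_s: 17.05
eef_pos: [0.472, 0.3446, 0.1649]
eef_rot: [-0.0, 0.978, -0.21, -0.0]
wrist_force: [-0.3, 0.8, 0.6]
width: 0.0333
grasp_force: 26.4
```

```bash
python3 -c "from h import *; st()"
```

```text
17.05 P [472.032 344.631 164.917] yaw -0.423 turned 1.885 Ftool [-0.629 -0.586 -0.601] T [ 0.093 -0.177  0.006] w 0.03325143166420388 g 26.376503705978394 q6 0.17
```

Call:
jog_arm(deltas="0 0 -0.2 0 0 -0.08 1;0 0 -0.6 0 0 -0.16 1;0 0 -1 0 0 -0.24 1;0 0 -1.4 0 0 -0.32 1;0 0 -1.8 0 0 -0.4 1;0 0 -2.3 0 0 -0.5 1;0 0 -2.3 0 0 -0.5 1")

```text
time_s: 17.75
eef_pos: [0.472, 0.3445, 0.1671]
eef_rot: [0.0, 0.999, 0.038, -0.0]
wrist_force: [0.1, -0.4, 1.2]
width: 0.0335
grasp_force: 26.4
```

```bash
python3 -c "from h import *; st()"
```

```text
17.75 P [472.015 344.548 167.14 ] yaw 0.076 turned 2.384 Ftool [ 0.027  0.448 -1.234] T [ 0.051 -0.06  -0.032] w 0.03349412145213779 g 26.352882385253906 q6 0.67
```

Call:
jog_arm(deltas="0 0 -0.3 0 0 -0.08 1;0 0 -0.7 0 0 -0.16 1;0 0 -1.2 0 0 -0.24 1;0 0 -1.6 0 0 -0.32 1;0 0 -2.1 0 0 -0.4 1;0 0 -2.1 0 0 -0.4 1")

```text
time_s: 18.35
eef_pos: [0.472, 0.3445, 0.1692]
eef_rot: [0.0, 0.972, 0.235, -0.0]
wrist_force: [0.3, 0.0, 1.1]
width: 0.0337
grasp_force: 26.3
```

```bash
python3 -c "from h import *; st()"
```

```text
18.35 P [472.028 344.45  169.177] yaw 0.475 turned 2.783 Ftool [ 0.306  0.107 -1.087] T [ 0.04  -0.077  0.019] w 0.03374292393600253 g 26.32871925830841 q6 1.07
```

Call:
jog_arm(deltas="0 0 -0.4 0 0 -0.08 1;0 0 -0.8 0 0 -0.16 1;0 0 -1.2 0 0 -0.24 1;0 0 -1.6 0 0 -0.32 1;0 0 -2 0 0 -0.38 1;0 0 -2 0 0 -0.38 1")

```text
time_s: 18.95
eef_pos: [0.4718, 0.3444, 0.1705]
eef_rot: [0.0, 0.91, 0.415, -0.001]
wrist_force: [0.5, -0.0, -1.5]
width: 0.0334
grasp_force: 26.2
```

```bash
python3 -c "from h import *; st()"
```

```text
18.95 P [471.817 344.352 170.534] yaw 0.855 turned 3.163 Ftool [0.343 0.404 1.457] T [-0.017  0.033  0.033] w 0.03338515268823967 g 26.158630549907684 q6 1.45
```

Call:
jog_arm(deltas="0 0 -0.5 0 0 0 1;0 0 -1 0 0 0 1;0 0 -1 0 0 0 1")

```text
time_s: 19.25
eef_pos: [0.4721, 0.3445, 0.1723]
eef_rot: [-0.0, 0.909, 0.416, -0.0]
wrist_force: [1.0, -0.2, -1.7]
width: 0.0338
grasp_force: 26.2
```

```bash
python3 -c "from h import *; st()"
```

```text
19.25 P [472.119 344.549 172.264] yaw 0.858 turned 3.166 Ftool [0.486 0.863 1.748] T [-0.091 -0.024 -0.005] w 0.0338213061293352 g 26.15408331155777 q6 1.46
```

Call:
jog_arm(deltas="0 0 -0.5 0 0 0 1;0 0 -1 0 0 0 1;0 0 -1.5 0 0 0 1;0 0 -1.5 0 0 0 1", squeeze=35)

```text
time_s: 19.65
eef_pos: [0.4722, 0.3446, 0.1739]
eef_rot: [-0.0, 0.909, 0.417, 0.0]
wrist_force: [-0.4, 0.6, -1.5]
width: 0.0336
grasp_force: 37.8
```

```bash
python3 -c "from h import *; st()"
```

```text
19.65 P [472.158 344.599 173.936] yaw 0.860 turned 3.168 Ftool [ 0.198 -0.721  1.516] T [-0.041  0.006 -0.004] w 0.03363109486115389 g 37.80568778514862 q6 1.46
```

Force stays at the cap's weight, so it is free. Lift it clear.

Call:
jog_arm(deltas="0 0 -3 0 0 0 1;0 0 -6 0 0 0 1;0 0 -10 0 0 0 1;0 0 -14 0 0 0 1;0 0 -20 0 0 0 1;0 0 -30 0 0 0 1;0 0 -40 0 0 0 1;0 0 -52 0 0 0 1;0 0 -64 0 0 0 1;0 0 -72 0 0 0 1;0 0 -76 0 0 0 1;0 0 -76 0 0 0 1")

```text
time_s: 20.85
eef_pos: [0.4723, 0.3447, 0.2504]
eef_rot: [-0.0, 0.909, 0.417, 0.0]
wrist_force: [-0.4, 1.0, -1.6]
width: 0.0334
grasp_force: 37.8
```

```bash
python3 -c "
from h import *; st()
P=pose()[0]
for y in (0.86,0.17): print(plan([.652,-.048,.25],y), plan([.652,-.048,.10],y))
snap('side','s2.png')"
```

```text
20.85 P [472.252 344.72  250.436] yaw 0.860 turned 3.168 Ftool [ 0.523 -0.969  1.599] T [ 0.013 -0.032 -0.027] w 0.03343691444373979 g 37.835211753845215 q6 1.46
(array([-180.4,  392.4,    0.2]), array([-0.   , -0.001,  0.   ])) (array([-180.6,  392.4,  150.2]), array([-0.   , -0.001,  0.   ]))
(array([-180.4,  392.4,    0.2]), array([-0.001, -0.001,  0.69 ])) (array([-180.6,  392.4,  150.2]), array([-0.001, -0.001,  0.69 ]))
```

View pics/s2.png

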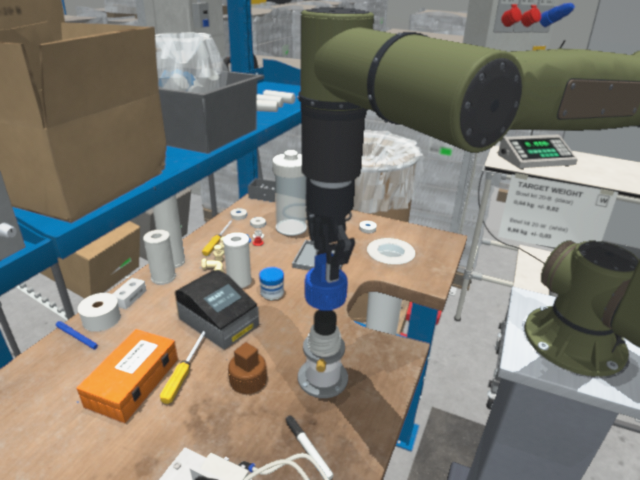

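The cap is in the gripper at (327,288), clear of the bare neck at (324,330). Carry it over to the tray.

Call:
jog_arm(deltas="-20 40 0 0 0 0 1;-40 80 0 0 0 0 1;-58 122 0 0 0 0 1;-75 164 0 0 0 0 1;-92 206 0 0 0 0 1;-110 248 0 0 0 0 1;-128 290 0 0 0 0 1;-146 325 0 0 0 0 1;-163 358 0 0 0 0 1;-175 382 0 0 0 0 1;-180 392 0 0 0 0 1;-180 392 0 0 0 0 1")

```text
time_s: 22.1
eef_pos: [0.6519, -0.0488, 0.2484]
eef_rot: [-0.0, 0.909, 0.416, -0.001]
wrist_force: [0.4, 0.5, -1.9]
width: 0.0336
grasp_force: 38.0
```

```bash
python3 -c "
from h import *; st(); print(plan([.652,-.048,.09],.86))
snap('wrist','w3.png')"
```

```text
22.1 P [651.859 -48.838 248.437] yaw 0.858 turned 3.166 Ftool [ 0.682 -0.034  1.854] T [0.041 0.035 0.062] w 0.0335866641756071 g 37.970041036605835 q6 2.20
(array([  1. ,  -0.2, 158.4]), array([-0.001,  0.002, -0.002]))
```

View pics/w3.png

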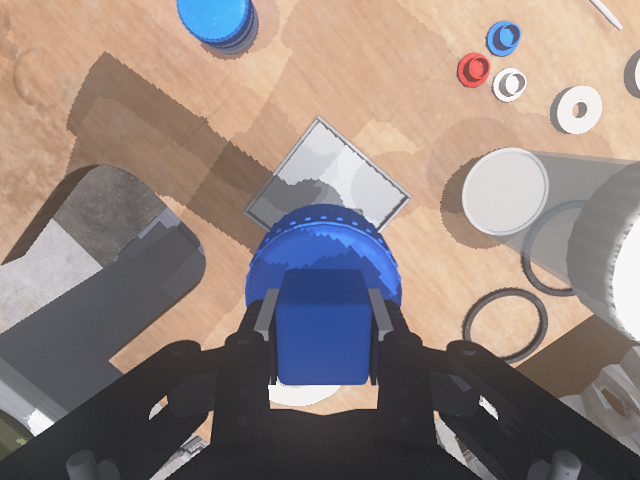

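The cap is held square; three tray corners show at (318,116), (411,197) and (245,212). I'll check the centre with them.

```bash
python3 -c "
from h import *
np.set_printoptions(precision=4,suppress=True)
c=info('wrist'); W=ray(c,[(318,116),(411,197),(245,212)],.016)[:,:2]; print(W,(W[1]+W[2])/2,np.linalg.norm(W[0]-W[1]),np.linalg.norm(W[0]-W[2]))"
```

```text
[[ 0.7063  0.0243]
 [ 0.7276 -0.1018]
 [ 0.5826  0.0016]] [ 0.6551 -0.0501] 0.1279156315879005 0.12576446749188372
```

Call:
jog_arm(deltas="1 0 30 0 0 0 1;1 0 60 0 0 0 1;1 0 90 0 0 0 1;1 0 115 0 0 0 1;1 0 135 0 0 0 1;1 0 150 0 0 0 1;1 0 160 0 0 0 1;1 0 160 0 0 0 1;1 0 160 0 0 0 1")

```text
time_s: 23.05
eef_pos: [0.6529, -0.0466, 0.0908]
eef_rot: [0.0, 0.909, 0.417, 0.001]
wrist_force: [-0.7, -0.2, -0.7]
width: 0.0333
grasp_force: 38.1
```

```bash
python3 -c "
from h import *; st()"
```

```text
23.05 P [652.933 -46.614  90.786] yaw 0.861 turned 3.169 Ftool [-0.611 -0.457  0.748] T [-0.031 -0.01  -0.059] w 0.033277761498999296 g 38.073649406433105 q6 2.20
```

Call:
jog_arm(deltas="-1 2 12 0 0 0 1;-1 2 22 0 0 0 1;-1 2 29 0 0 0 1;-1 2 34 0 0 0 1;-1 2 34 0 0 0 1;-1 2 34 0 0 0 1")

```text
time_s: 23.65
eef_pos: [0.6535, -0.0489, 0.0559]
eef_rot: [0.0, 0.909, 0.417, 0.0]
wrist_force: [-0.6, 0.2, -1.0]
width: 0.0337
grasp_force: 38.1
```

Call:
jog_arm(deltas="0 0 1 0 0 0 1;0 0 2 0 0 0 1;0 0 2 0 0 0 1;0 0 2 0 0 0 1")

```text
time_s: 24.05
eef_pos: [0.6534, -0.0488, 0.0539]
eef_rot: [-0.0, 0.909, 0.417, 0.0]
wrist_force: [-0.5, -0.7, -0.9]
width: 0.0336
grasp_force: 38.1
```

Call:
jog_arm(deltas="0 0 0.5 0 0 0 1;0 0 1 0 0 0 1;0 0 1.5 0 0 0 1;0 0 1.5 0 0 0 1")

```text
time_s: 24.45
eef_pos: [0.6533, -0.0489, 0.0521]
eef_rot: [-0.0, 0.909, 0.417, -0.0]
wrist_force: [0.7, 1.0, -1.2]
width: 0.0337
grasp_force: 38.1
```

Call:
jog_arm(deltas="0 0 0.5 0 0 0 1;0 0 1 0 0 0 1;0 0 1.5 0 0 0 1;0 0 1.5 0 0 0 1")

```text
time_s: 24.85
eef_pos: [0.6534, -0.0488, 0.0519]
eef_rot: [0.0, 0.909, 0.417, 0.0]
wrist_force: [-2.5, 2.0, 4.1]
width: 0.0332
grasp_force: 38.8
```

It is seated on the floor (+4 N). Release and withdraw.

Call:
jog_arm(deltas="0 0 -0.7 0 0 0 0.6;0 0 -0.7 0 0 0 0.3;0 0 -0.7 0 0 0 0;0 0 -0.7 0 0 0 -0.5;0 0 -0.7 0 0 0 -1;0 0 -0.7 0 0 0 -1;0 0 -0.7 0 0 0 -1")

```text
time_s: 25.55
eef_pos: [0.6534, -0.0489, 0.0514]
eef_rot: [-0.0, 0.909, 0.417, -0.0]
wrist_force: [-0.4, -0.0, 0.6]
width: 0.0855
grasp_force: 0.0
```

Call:
jog_arm(deltas="0 0 -15 0 0 0 -1;0 0 -35 0 0 0 -1;0 0 -60 0 0 0 -1;0 0 -90 0 0 0 -1;0 0 -120 0 0 0 -1;0 0 -150 0 0 0 -1;0 0 -180 0 0 0 -1;0 0 -190 0 0 0 -1;0 0 -190 0 0 0 -1")

```text
time_s: 26.45
eef_pos: [0.654, -0.0489, 0.2447]
eef_rot: [0.001, 0.909, 0.417, 0.002]
wrist_force: [-0.1, -0.3, 0.8]
width: 0.0851
grasp_force: 0.0
```

```bash
python3 -c "
from h import *; st(); im,d,c=snap('wrist','w4.png')
hsv=cv2.cvtColor(im,cv2.COLOR_RGB2HSV); m=cv2.inRange(hsv,(100,90,40),(130,255,255))>0
X,u,v=cloud(c,d,m); k=np.hypot(X[:,0]-.653,X[:,1]+.049)<.06; X=X[k]; T=X[X[:,2]>.075]
print(np.percentile(X[:,2],[1,50,99]),T.mean(0),T[:,2].std(),cv2.minAreaRect((T[:,:2]*1000).astype(np.float32)))"
```

```text
26.45 P [654.03  -48.944 244.677] yaw 0.860 turned 3.168 Ftool [-0.252  0.129 -0.798] T [-0.017  0.006  0.066] w 0.08508788193493877 g 0.0 q6 2.20
[0.015 0.05  0.087] [ 0.655 -0.047  0.085] 0.001671769130684834 ((654.162353515625, -47.88825225830078), (34.41144943237305, 33.79045867919922), 48.52543640136719)
```

View pics/w4.png

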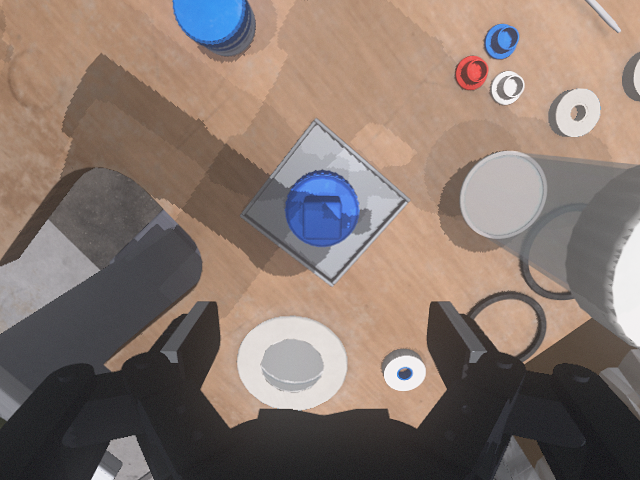

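The cap stands flat and centred in the tray at (322,207), boss top at 0.086 m as it should be. The tape roll at (404,372) and the grease pot at (213,20) were not touched. I'm handing the job in.

```bash
python3 -c "
from h import *; print(arm.close_job())"
```

```text
the job is handed in; nothing more can be done
None
```

I unscrewed the blue cap in two grips, about one turn, had hold of it when it came free, and stood it flat and centred in the tray, boss up. The job is handed in (26.5 s on the robot's clock), but the hand-in returned no verdict.

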